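# Find the rocking corner of the marver plate and press its shim flat

### The job

The black marver plate rocks on one corner. Press down firmly on the pad at each corner in turn, starting at the one with the red dot and going clockwise seen from above, to feel which corner gives; then press the brass shim beside that corner fully flat and leave the other three shims standing up. Only press with the fingertips: do not pick up or shift the plate, and leave the things around it alone.

Things in the scene. Friction and masses are not known exactly. Their poses are not given: they have to be found in the camera images.
- bed: Fixed steel sheet 200 x 260 x 6 mm on the bench that carries the marver plate. Origin: centre of its underside, on the bench top; z up. x and y run along its 200 and 260 mm sides. Four stop lugs (tops 42 mm up) stand at the middles of the plate's sides.
- plate_centre (a point): Centre of the top face of the loose black graphite marver plate, 170 x 144 x 12 mm, 0.6 kg, level on four hidden feet inside the stop lugs (1.5 mm play); top 46 mm above the bench. Axes as the bed's. Three feet are solid; over the fourth the corner gives 5 mm under 2.5 N or more and springs back.
- pad_1: Press pad on the plate, an aluminium disc 26 mm across and 4 mm thick, at the corner with the red dot beside it; at (-68, 55) mm (x, y) from the plate's centre. Origin: centre of its underside, on the plate's top face; the pad's top is 4 mm higher (50 mm above the bench).
- pad_2: Press pad on the plate, an aluminium disc 26 mm across and 4 mm thick, at the next corner clockwise (seen from above) after pad_1; at (68, 55) mm (x, y) from the plate's centre. Origin: centre of its underside, on the plate's top face; the pad's top is 4 mm higher (50 mm above the bench).
- pad_3: Press pad on the plate, an aluminium disc 26 mm across and 4 mm thick, at the corner diagonally opposite pad_1; at (68, -55) mm (x, y) from the plate's centre. Origin: centre of its underside, on the plate's top face; the pad's top is 4 mm higher (50 mm above the bench).
- pad_4: Press pad on the plate, an aluminium disc 26 mm across and 4 mm thick, at the last corner clockwise, before pad_1; at (-68, -55) mm (x, y) from the plate's centre. Origin: centre of its underside, on the plate's top face; the pad's top is 4 mm higher (50 mm above the bench).
- shim_1 (a joint): Hinge of the brass shim beside pad_1, in rad: about 0 to 0.1 = tab standing up at about 45 degrees, 0.85 = pressed fully flat (its stop). It stays where it is left; pressing its tab down takes about 2 N.
- shim_1_tab (a point): Middle of the upper face of shim_1's tab, 44 mm out from its hinge. Tab 26 mm wide, 58 long, 3 thick, pointing outward along the bed's +y; hinge parallel to the bed's x, 8.5 mm above the bench, under the plate's edge. Raised, its tip is about 50 mm above the bench; flat, its face is 10 mm. A press straight down where this point starts takes it flat, 22 mm clear of the plate.
- shim_2 (a joint): Hinge of the brass shim beside pad_2, in rad: about 0 to 0.1 = tab standing up at about 45 degrees, 0.85 = pressed fully flat (its stop). It stays where it is left; pressing its tab down takes about 2 N.
- shim_2_tab (a point): Middle of the upper face of shim_2's tab, 44 mm out from its hinge. Tab 26 mm wide, 58 long, 3 thick, pointing outward along the bed's +y; hinge parallel to the bed's x, 8.5 mm above the bench, under the plate's edge. Raised, its tip is about 50 mm above the bench; flat, its face is 10 mm. A press straight down where this point starts takes it flat, 22 mm clear of the plate.
- shim_3 (a joint): Hinge of the brass shim beside pad_3, in rad: about 0 to 0.1 = tab standing up at about 45 degrees, 0.85 = pressed fully flat (its stop). It stays where it is left; pressing its tab down takes about 2 N.
- shim_3_tab (a point): Middle of the upper face of shim_3's tab, 44 mm out from its hinge. Tab 26 mm wide, 58 long, 3 thick, pointing outward along the bed's -y; hinge parallel to the bed's x, 8.5 mm above the bench, under the plate's edge. Raised, its tip is about 50 mm above the bench; flat, its face is 10 mm. A press straight down where this point starts takes it flat, 22 mm clear of the plate.
- shim_4 (a joint): Hinge of the brass shim beside pad_4, in rad: about 0 to 0.1 = tab standing up at about 45 degrees, 0.85 = pressed fully flat (its stop). It stays where it is left; pressing its tab down takes about 2 N.
- shim_4_tab (a point): Middle of the upper face of shim_4's tab, 44 mm out from its hinge. Tab 26 mm wide, 58 long, 3 thick, pointing outward along the bed's -y; hinge parallel to the bed's x, 8.5 mm above the bench, under the plate's edge. Raised, its tip is about 50 mm above the bench; flat, its face is 10 mm. A press straight down where this point starts takes it flat, 22 mm clear of the plate.
- foot_a: One of the four feet hidden under the plate, one near each pad (within 10 mm of below it); all look alike, which foot is at which corner changes. Origin: centre of its underside, 6 mm above the bench.
- foot_b: One of the four feet hidden under the plate, one near each pad (within 10 mm of below it); all look alike, which foot is at which corner changes. Origin: centre of its underside, 6 mm above the bench.
- foot_c: One of the four feet hidden under the plate, one near each pad (within 10 mm of below it); all look alike, which foot is at which corner changes. Origin: centre of its underside, 6 mm above the bench.
- foot_d: One of the four feet hidden under the plate, one near each pad (within 10 mm of below it); all look alike, which foot is at which corner changes. Origin: centre of its underside, 6 mm above the bench.
- frit_tin: Round grey frit tin, 50 mm across, 24 mm high; a loose bystander standing near the bed. Origin: centre of its underside.
- gauge_block: Small white drilled block, 16 x 30 x 18 mm; a loose bystander standing near the bed. Origin: centre of its underside.
- tape_roll: Roll of black tape lying flat, 58 mm across, 19 mm high; a loose bystander standing near the bed. Origin: centre of its underside.
- plate: The same marver plate as a body. Origin: centre of its underside, 34 mm above the bench.
Mind the look-alikes: they are no part of the job. Leave any blue look-alike of the plate alone.

How it is judged:
On the way, in this order (a step that is already met when the one before it is completed fails the run):
1. pad_1 is pressed with the fingers with more than 4 N (contact force between the fingers and pad_1 above 4 N), for 0.15 s.
2. pad_2 is pressed with the fingers with more than 4 N (contact force between the fingers and pad_2 above 4 N), for 0.15 s.
3. pad_3 is pressed with the fingers with more than 4 N (contact force between the fingers and pad_3 above 4 N), for 0.15 s.
4. pad_4 is pressed with the fingers with more than 4 N (contact force between the fingers and pad_4 above 4 N), for 0.15 s.
5. the shim beside the rocking corner (the one over foot_a) is pressed flat (((horizontal distance between pad_1 and foot_a below 0.03 m and value of joint shim_1 above 0.75 rad) or (horizontal distance between pad_2 and foot_a below 0.03 m and value of joint shim_2 above 0.75 rad) or (horizontal distance between pad_3 and foot_a below 0.03 m and value of joint shim_3 above 0.75 rad) or (horizontal distance between pad_4 and foot_a below 0.03 m and value of joint shim_4 above 0.75 rad))), for 0.1 s.
At the end, for the whole second after the job is handed in: The shim beside the rocking corner is flat (joint over 0.75 rad), the other three still stand (under 0.35 rad), the plate lies level (within 0.02 rad), at rest and within 8 mm of where it was, and the bystanders are within 20 mm of where they stood (((horizontal distance between pad_1 and foot_a below 0.03 m and value of joint shim_1 above 0.75 rad) or (horizontal distance between pad_2 and foot_a below 0.03 m and value of joint shim_2 above 0.75 rad) or (horizontal distance between pad_3 and foot_a below 0.03 m and value of joint shim_3 above 0.75 rad) or (horizontal distance between pad_4 and foot_a below 0.03 m and value of joint shim_4 above 0.75 rad)) and not ((not (horizontal distance between pad_1 and foot_a below 0.03 m) and value of joint shim_1 above 0.35 rad) or (not (horizontal distance between pad_2 and foot_a below 0.03 m) and value of joint shim_2 above 0.35 rad) or (not (horizontal distance between pad_3 and foot_a below 0.03 m) and value of joint shim_3 above 0.35 rad) or (not (horizontal distance between pad_4 and foot_a below 0.03 m) and value of joint shim_4 above 0.35 rad)) and distance of plate_centre from where it was at the start of the episode below 0.008 m and angle between plate_centre's own z axis and vertical below 0.02 rad and linear speed of plate below 0.01 m/s and distance of each of frit_tin, gauge_block, tape_roll from where it was at the start of the episode below 0.02 m); the robot touches nothing.
It fails at once if a shim beside a solid corner is pressed down (over 0.35 rad) ((not (horizontal distance between pad_1 and foot_a below 0.03 m) and value of joint shim_1 above 0.35 rad) or (not (horizontal distance between pad_2 and foot_a below 0.03 m) and value of joint shim_2 above 0.35 rad) or (not (horizontal distance between pad_3 and foot_a below 0.03 m) and value of joint shim_3 above 0.35 rad) or (not (horizontal distance between pad_4 and foot_a below 0.03 m) and value of joint shim_4 above 0.35 rad)).
It fails at once if the plate is lifted or shifted by more than 12 mm (distance of plate_centre from where it was at the start of the episode above 0.012 m).
It fails at once if a bystander is moved by more than 20 mm (distance of any of frit_tin, gauge_block, tape_roll from where it was at the start of the episode above 0.02 m).
It also fails if it takes over 51 s, if anything falls off the work surface, if the arm or the gripper's body presses on something with over 40 N, if the wrist force passes 120 N, or if a joint passes its speed limit or range.

### The arm

A 6-joint arm with a two-finger parallel gripper is mounted at the origin on a cart in front of the work surface, level with it; the furniture and walls round the work are solid. World frame = base frame: x ahead of the robot, y to its left, z up, the work surface at z = 0. Lengths are in m, angles in rad, forces in N, time in s.
With the tool pointing down it reaches from about 0.25 to 0.775 m from the base axis. Payload 4 kg.
Tool frame: the origin (TCP) lies midway between the tips of the shut fingers; the grasp point (between the pads) lies robot.tcp_to_grasp behind it (robot.tcp_to_grasp is the distance from the TCP to the grasp point, in m); y points along the fingers, x is the direction in which the jaws open and shut, and the axes are right-handed (so a half turn about y gives the same grasp; the last joint's range is limited). The gripper opens to 94 mm and grips with 3 to 60 N. Pads are 16 mm wide; open, the fingers measure 119 mm over their backs; the gripper's body (75 mm by 177 mm) begins 78 mm behind the grasp point.
Start: joints at [-1.423, 0.087, 1.371, -0, 1.684, -0.103], TCP at [0.136, -0.533, 0.206] pointing down, gripper open.
Joint ranges: [-3.1, 3.1], [-0.76, 2.03], [0.27, 2.55], [-1.08, 4.22], [0.17, 2.65], [-2.57, 2.57]. Speed limits (rad/s): [2.79, 2.79, 3.14, 3.14, 3.14, 3.14].

### API

Orientations are given as [roll, pitch, yaw] about the fixed x, y, z axes, in that order (R = Rz(yaw) Ry(pitch) Rx(roll)).
In Python, from bench import robot gives the robot as it stands.
- The arm moves only by the tool arm_command, never from a script. Its argument "series" is text: rows parted by semicolons, each of 7 numbers parted by spaces: the turn, a rotation vector about the tool's x, y, z in rad, then the shift along the tool's x, y, z in m, then the finger opening in m, from 0 to 0.094. A call has 1 to 12 rows; each row shifts and turns the pose as measured when the row begins, along the tool's axes as they then stand; what a row does not reach is not made up. A row lasts 1/10 s, in which the tool goes at most 50 mm and 8.59 degrees, less where a joint would pass 70% of its speed; a pose out of reach is approached as far as the arm can. A call with a gripper value outside its range is refused whole. The fingers move at their own pace and stop on an object; the grip force is fixed at half the most. Time passes only in rows, so rows that do not move let the fingers close. It gives the time, the measured TCP pose, the force and the opening at its end, in the units of the state.
- robot.get_obs(): the state, without advancing time (a new reading comes with each control period).
- robot.snapshot(name): name is "side" or "top" or "wrist"; returns the picture (384x512x3 uint8, blue, green, red); there is no depth.
- robot.camera_params(name): a dict with "fx", "fy", "cx", "cy" (pixels), "extrinsics" (4x4, takes a point from camera to world coordinates). Camera axes: x right, y up, looking along -z (the intrinsics and any distortion apply to the point x, -y, -z); pixel columns grow to the right and rows downward; lengths in m; the calibration is good to about 2 mm. The wrist camera is an equidistant fisheye: a pixel r from the principal point sees the ray r / f radians off the axis. A picture is of the moment at which its call begins: read the wrist's pose just before it. camera_params takes no time and is no camera call; for the wrist camera it gives the pose at the moment of the call.
- robot.close_job(): hands the job in, once; it reports no verdict.
Trained networks look in the newest picture that a camera, given by its name, has taken for a name from the list of things; names that differ only in an ending like _2 or _b are one class to them, and where a whole thing is asked for, a point or a joint stands for the part that bears it (a point fixed in the world has none). Each returns a list of dicts, best first, with "score" (0 to 1); they miss things now and then, are a little off and sometimes report something else, mostly with a low value. They report only what shows in the picture. A call takes as long as a camera call. They do not tell look-alikes from the thing itself.
- robot.spot_in(camera, target): "centre" ([x, y, z] in m, in the coordinates of the camera as it stood for that picture, good to about 4 mm: the middle of the surface that is visible of it).
The state is a dict: "time": time; "joint_positions": joint angles; "qvel": joint speeds; "joint_torque": joint torques, N m; "tool_pos": TCP position; "ee_rot": TCP orientation; "wrist_force": force on the tool from outside, world axes, zero at the start; "wrist_torque": the same for the moment, N m; "width": finger opening in m.
Only numpy, scipy, OpenCV 4.12 (cv2) and the standard library are available. Lean on these libraries where they do the work, as an engineer would, in place of code of your own. Each camera call takes 0.05 s, during which the arm holds its last target.

## Working session

There is one attempt and no reset: what is moved stays moved. The work goes in short steps, Python scripts to look and compute and a tool call to move; the robot and the scene stay as the last step left them, time stands still between calls to the robot, and variables do not carry over. Pictures are saved under pics/ and viewed, and the job is handed in when it is done.

Besides the shell and the picture viewer there is one more tool, called as name(argument=value, ...), one argument or row to a line, values as JSON. arm_command: Moves the arm, as the interface text tells. Its arguments: {"type":"object","properties":{"series":{"type":"string"}},"required":["series"]}

```bash
mkdir -p pics
cat > h.py <<'E'
import numpy as np,cv2
from bench import robot
E
python3 - <<'E'
from h import *
o=robot.get_obs()
print(o)
print(robot.tcp_to_grasp)
for c in("top","side"):
    im=robot.snapshot(c);cv2.imwrite(f"pics/{c}0.png",im)
    p=robot.camera_params(c);print(c,p)
    T=np.array(p["extrinsics"])
    for n in("pad_1","plate_centre","bed","shim_1_tab","frit_tin","gauge_block","tape_roll"):
        for d in robot.spot_in(c,n):
            print(c,n,round(d["score"],2),np.round(T[:3,:3]@d["centre"]+T[:3,3],4))
E
```

```text
{'time': 0.0, 'joint_positions': array([-1.42307520e+00,  8.79469150e-02,  1.37221918e+00, -3.95331232e-05,
        1.68355533e+00, -1.03093702e-01]), 'qvel': array([ 1.29588910e-03, -2.20650967e-03, -1.88446064e-03, -7.72203503e-05,
       -1.37595559e-04,  1.08361497e-03]), 'joint_torque': array([-3.00744050e-04, -3.40185821e+01, -3.02423573e+01,  7.17488257e-02,
        3.31139588e-02, -1.53741539e-04]), 'tool_pos': array([ 0.13641409, -0.5322721 ,  0.20432636]), 'ee_rot': array([-1.57061634,  0.00212151, -1.31998571]), 'wrist_force': array([-0.1997844 ,  0.37091333,  0.3488333 ]), 'wrist_torque': array([ 0.00534386,  0.01549186, -0.03776775]), 'width': 0.09413942837799838}
0.0188
top {'fx': 349.7791422880241, 'fy': 349.7791422880241, 'cx': 255.13433243069045, 'cy': 182.8867981229165, 'extrinsics': array([[-0.02704105,  0.99526944, -0.0933141 ,  0.50782982],
       [-0.99953111, -0.0255788 ,  0.01683098,  0.00531503],
       [ 0.0143645 ,  0.09372548,  0.99549445,  0.93222867],
       [ 0.        ,  0.        ,  0.        ,  1.        ]])}
top pad_1 0.65 [0.687  0.1022 0.0162]
top
[... 873 characters left out ...]
      ,  0.        ,  0.        ,  1.        ]])}
side pad_1 0.65 [0.7042 0.2378 0.0142]
side pad_1 0.61 [0.7972 0.0851 0.0153]
side pad_1 0.59 [0.8128 0.2237 0.0154]
side pad_1 0.55 [ 0.4847 -0.1549  0.0518]
side pad_1 0.52 [ 0.6154 -0.1756  0.0515]
side pad_1 0.49 [ 0.4952 -0.0495  0.0466]
side pad_1 0.39 [ 0.6304 -0.0642  0.0501]
side plate_centre 0.95 [0.7456 0.1723 0.0079]
side plate_centre 0.69 [ 0.5547 -0.0991  0.0445]
side bed 0.61 [ 0.5455 -0.032   0.0054]
side shim_1_tab 0.72 [ 0.6236 -0.0632  0.0137]
side frit_tin 0.64 [ 0.7123 -0.0856  0.0192]
side gauge_block 0.64 [ 0.6374 -0.0328  0.0238]
side gauge_block 0.49 [0.5697 0.0813 0.0194]
side tape_roll 0.57 [ 0.5683 -0.2761  0.0117]
```

Run:
```python
import cv2
a=cv2.imread("pics/top0.png");print(a.shape)
cv2.imwrite("pics/top0c.png",cv2.resize(a[60:280,190:400],None,fx=2.7,fy=2.7,interpolation=cv2.INTER_CUBIC))
```

```text
(384, 512, 3)
```

View pics/top0.png

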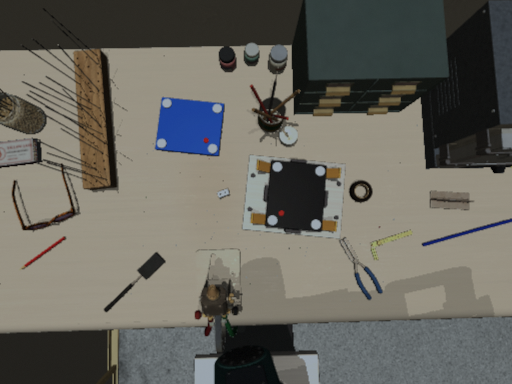

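View pics/top0c.png

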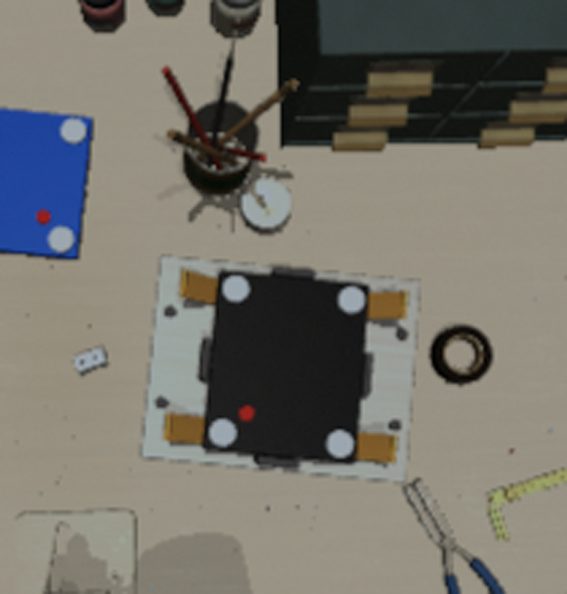

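View pics/side0.png

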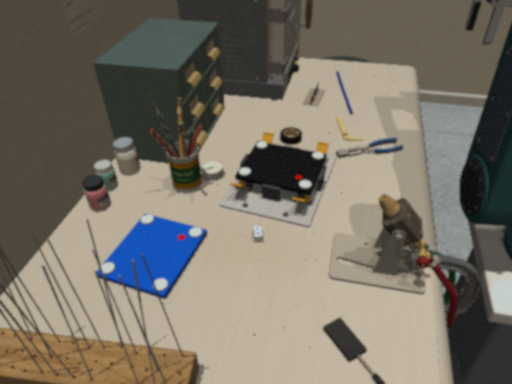

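The top view shows two plates that fit. The black one is at pixels (296,195), on its bed with lugs and brass shims. The blue one, at (190,126), is a look-alike without shims, so I leave it alone. The red dot is at about (281,213), so pad_1 is the disc at (272,220). Clockwise from there: pad_2 (277,167), pad_3 (320,171), pad_4 (316,224). Next I'll refine these positions in both cameras.

```bash
cat >> h.py <<'E'
def ray(c,u,v):
    p=robot.camera_params(c);T=np.array(p["extrinsics"])
    d=np.array([(u-p["cx"])/p["fx"],-(v-p["cy"])/p["fy"],-1.])
    return T[:3,3],T[:3,:3]@d
def onz(c,u,v,z):
    o,d=ray(c,u,v);return o+d*(z-o[2])/d[2]
def proj(c,X):
    p=robot.camera_params(c);T=np.array(p["extrinsics"]);q=T[:3,:3].T@(np.asarray(X)-T[:3,3])
    return np.array([p["cx"]+p["fx"]*q[0]/-q[2],p["cy"]-p["fy"]*q[1]/-q[2]])
E
python3 - <<'E'
from h import *
from scipy.optimize import least_squares
g=dict(p1=(.499,-.051),p2=(.631,-.067),p3=(.615,-.174),p4=(.485,-.158))
L=dict(p1=(-68,55),p2=(68,55),p3=(68,-55),p4=(-68,-55))
allp={}
for c in("top","side"):
    im=cv2.imread(f"pics/{c}0.png");hsv=cv2.cvtColor(im,cv2.COLOR_BGR2HSV)
    m=((hsv[...,2]>140)&(hsv[...,1]<70)).astype(np.uint8)
    n,lab,st,ce=cv2.connectedComponentsWithStats(m,connectivity=4)
    for k,q in g.items():
        uv=proj(c,(*q,.05))
        ds=[(np.hypot(*(ce[i]-uv)),i) for i in range(1,n) if st[i,4]>15 and st[i,4]<250]
        d,i=min(ds); w=onz(c,*ce[i],.05)
        print(c,k,uv.round(1),ce[i].round(1),st[i,4],w.round(4)); 
        if d<5: allp.setdefault(k,[]).append(w[:2])
def f(x):
    r=[]
    for k,ws in allp.items():
        l=np.array(L[k])/1000;R=np.array([[np.cos(x[2]),-np.sin(x[2])],[np.sin(x[2]),np.cos(x[2])]])
        for w in ws:r.extend(x[:2]+R@l-w)
    return r
s=least_squares(f,[.555,-.115,-.12],loss='soft_l1',f_scale=.003);x=s.x;print("centre,yaw",x,np.round(np.array(f(x))*1000,1))
R=np.array([[np.cos(x[2]),-np.sin(x[2])],[np.sin(x[2]),np.cos(x[2])]])
for k,l in L.items():
    t=np.array(l)/1000; yy=np.sign(l[1])*(.072+.022)
    print(k,x[:2]+R@t,"tab~",x[:2]+R@[t[0],yy])
for n in(1,):
  for c in("top","side"):
    im=cv2.imread(f"pics/{c}0.png")
    for k,l in L.items():
        t=np.array(l)/1000; yy=np.sign(l[1])*(.072+.022)
        for X,col in (((*(x[:2]+R@t),.05),(0,0,255)),((*(x[:2]+R@[t[0],yy]),.041),(0,255,0))):
            u=proj(c,X);cv2.circle(im,tuple(int(round(a)) for a in u),0,col,-1)
    a=im[140:260,220:370] if c=="top" else im[90:230,150:350]
    cv2.imwrite(f"pics/ov_{c}.png",cv2.resize(a,None,fx=4,fy=4,interpolation=cv2.INTER_NEAREST))
E
```

```text
top p1 [272.6 218.7] [272.1 219.8] 66 [ 0.4963 -0.0496  0.05  ]
top p2 [277.2 166.5] [276.9 166.3] 63 [ 0.6315 -0.0663  0.05  ]
top p3 [319.4 171.7] [319.8 170.5] 64 [ 0.6181 -0.1754  0.05  ]
top p4 [315.3 223.2] [315.7 223.9] 66 [ 0.4831 -0.1588  0.05  ]
side p1 [303.7 182.3] [304.7 183.4] 76 [ 0.4964 -0.0479  0.05  ]
side p2 [244.6 169.9] [304.7 183.4] 76 [ 0.4964 -0.0479  0.05  ]
side p3 [262.4 143.9] [304.7 183.4] 76 [ 0.4964 -0.0479  0.05  ]
side p4 [316.7 154.3] [304.7 183.4] 76 [ 0.4964 -0.0479  0.05  ]
centre,yaw [ 0.55720243 -0.11220092 -0.12421517] [ 0.3  0.4  0.1 -1.3 -0.   0.2 -0.2  0.2 -0.2  0.5]
p1 [ 0.49654063 -0.04919976] tab~ [ 0.50137258 -0.01050024]
p2 [ 0.63149278 -0.06604961] tab~ [ 0.63632473 -0.0273501 ]
p3 [ 0.61786422 -0.17520208] tab~ [ 0.61303228 -0.2139016 ]
p4 [ 0.48291207 -0.15835223] tab~ [ 0.47808013 -0.19705174]
```

View pics/ov_top.png

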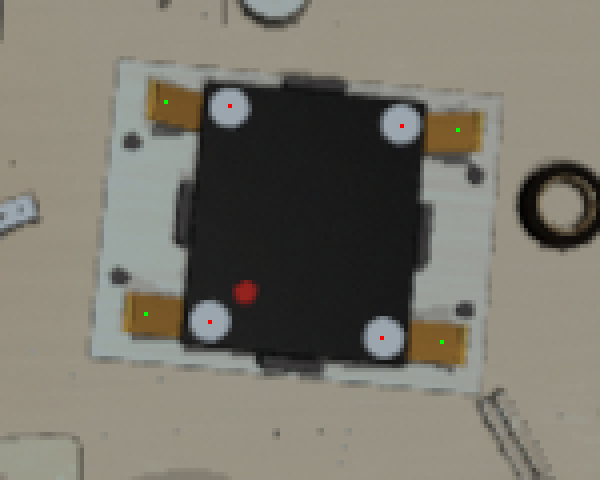

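View pics/ov_side.png

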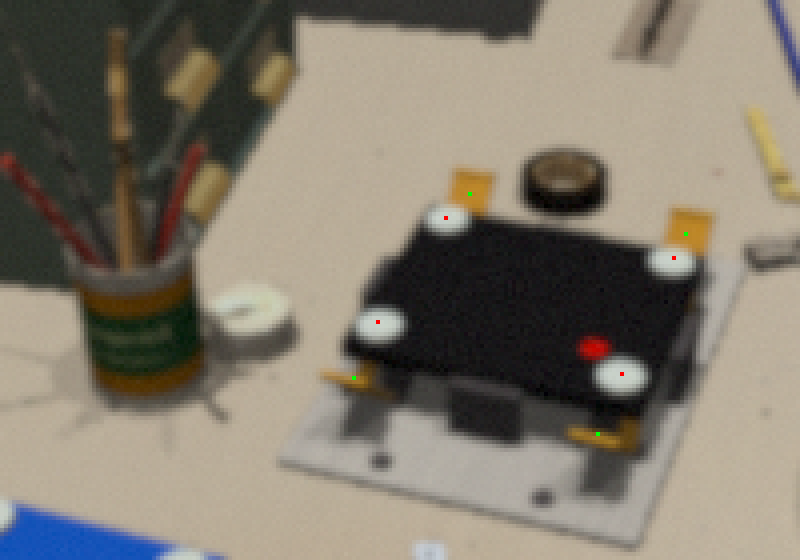

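Run:
```python
from h import *
robot.snapshot("wrist") if 0 else None
# brush pot: top-cam tips & side-cam tips
from itertools import product
a=cv2.imread("pics/top0.png")[60:160,230:330];cv2.imwrite("pics/bt.png",cv2.resize(a,None,fx=5,fy=5))
a=cv2.imread("pics/side0.png")[80:200,130:250];cv2.imwrite("pics/bs.png",cv2.resize(a,None,fx=5,fy=5))
```

```text
(no output)
```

View pics/bt.png

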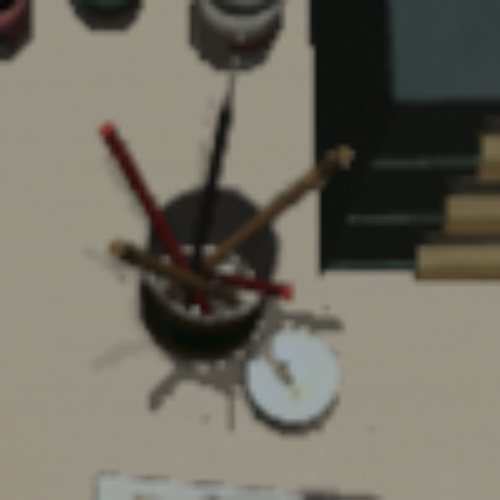

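View pics/bs.png

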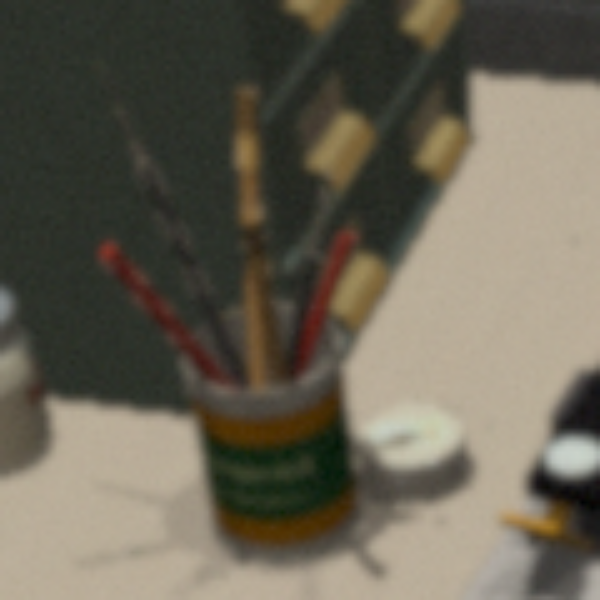

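The projected pad centres (red) and tab points (green) land on the discs and on the brass tabs in both cameras. The brush pot stands beyond pad_2, so I'll triangulate its nearest tips for clearance.

Run:
```python
from h import *
def tri(a,b):
    o1,d1=ray("top",*a);o2,d2=ray("side",*b)
    s=np.linalg.lstsq(np.c_[d1,-d2],o2-o1,rcond=None)[0];p,q=o1+s[0]*d1,o2+s[1]*d2
    print(((p+q)/2).round(3),np.linalg.norm(p-q).round(4))
tri((288,118.4),(200,126.4)) # red right
tri((254,110),(179,98))  # brown
tri((254,110),(200,126.4))
tri((299,91),(179,98))  # brown
tri((252,86),(151.5,129.5))#red left
tri((271,122),(184,155)) # rim centre
for t in((-.03,.0)):pass
```

```text
[ 0.732 -0.089  0.134] 0.0001
[ 0.726 -0.007  0.242] 0.0114
[ 0.719 -0.013  0.186] 0.0366
[ 0.779 -0.109  0.185] 0.0012
[ 0.8   -0.006  0.168] 0.0013
[ 0.749 -0.05   0.082] 0.0213
```

arm_command(
  series="0 0.125 0 0 0 0 0; 0 0.125 0 0 0 0 0; 0 0.12 0 0 0 0 0; 0 0 0 -0.04 0 0.022 0; 0 0 0 -0.04 0 0.022 0; 0 0 0 -0.04 0 0.022 0; 0 0 0 -0.04 0 0.022 0; 0 0 0 -0.04 0 0.022 0; 0 0 0 -0.04 0 0.022 0; 0 0 0 -0.04 0 0.022 0; 0 0 0 0 0 0 0; 0 0 0 0 0 0 0",
)

```text
time: 2.0
tool_pos: [0.3332, -0.2678, 0.205]
ee_rot: [-1.567, -0.001, -1.708]
wrist_force: [-0.4, -0.3, 0.1]
width: 0.0019
```

```bash
cat >> h.py <<'E'
from scipy.spatial.transform import Rotation as Ro
P=dict(p1=(.4965,-.0492,.05),p2=(.6315,-.0660,.05),p3=(.6179,-.1752,.05),p4=(.4829,-.1584,.05))
def st(*t):
    o=robot.get_obs();R=Ro.from_euler("xyz",o["ee_rot"])
    print("t",o["time"],"pos",o["tool_pos"].round(4),"rpy",o["ee_rot"].round(4),"F",o["wrist_force"].round(2),"w",round(o["width"],4))
    Rd=Ro.from_euler("xyz",[-np.pi/2,0,-1.695]);print(" rot fix",(R.inv()*Rd).as_rotvec().round(4))
    for k in t:
        X=P[k] if isinstance(k,str) else k
        print(" tool shift to",k,R.inv().apply(np.array(X)-o["tool_pos"]).round(4))
    p=robot.camera_params("wrist");T=np.array(p["extrinsics"]);print(" cam in tool",R.inv().apply(T[:3,3]-o["tool_pos"]).round(3))
E
python3 -c "
from h import *
st('p1')"
```

```text
t 2.0 pos [ 0.3332 -0.2678  0.205 ] rpy [-1.5673e+00 -8.0000e-04 -1.7079e+00] F [-0.36 -0.27  0.13] w 0.0019
 rot fix [-0.0035 -0.0129  0.0009]
 tool shift to p1 [-0.239   0.1552  0.1313]
 cam in tool [-0.    -0.18   0.071]
```

arm_command(
  series="0 -0.013 0 -0.04 0 0.022 0; 0 0 0 -0.04 0 0.022 0; 0 0 0 -0.04 0 0.022 0; 0 0 0 -0.04 0.01 0.022 0; 0 0 0 -0.04 0.03 0.022 0; 0 0 0 -0.039 0.03 0.021 0; 0 0 0 0 0.03 0 0; 0 0 0 0 0.025 0 0; 0 0 0 0 0 0 0; 0 0 0 0 0 0 0",
)

```text
time: 3.0
tool_pos: [0.4981, -0.0632, 0.081]
ee_rot: [-1.562, -0.009, -1.722]
wrist_force: [1.5, 0.0, 0.5]
width: 0.0006
```

```bash
python3 -c "
from h import *
st('p1')
for c in ('side','top','wrist'): cv2.imwrite(f'pics/{c}1.png',robot.snapshot(c))
a=cv2.imread('pics/side1.png')[90:230,200:360];b=cv2.imread('pics/top1.png')[140:260,220:370]
cv2.imwrite('pics/s1c.png',cv2.resize(a,None,fx=4,fy=4))"
```

```text
t 3.0 pos [ 0.4981 -0.0632  0.081 ] rpy [-1.562  -0.0088 -1.7216] F [1.52 0.05 0.53] w 0.0006
 rot fix [-0.0087 -0.0265  0.009 ]
 tool shift to p1 [-0.0139  0.0309 -0.004 ]
 cam in tool [-0.    -0.18   0.071]
```

View pics/s1c.png

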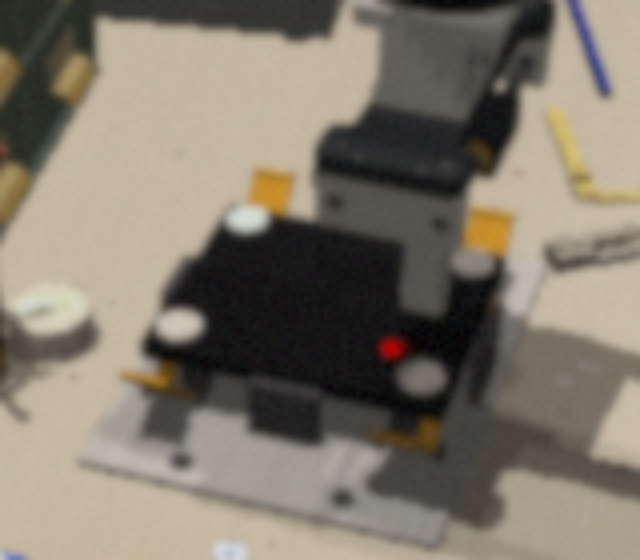

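View pics/wrist1.png

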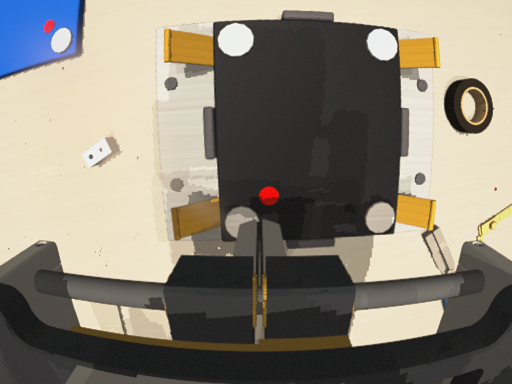

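The wrist view shows the shut fingers just beside the red dot at (268,196), with pad_1 at (241,220). The side view agrees. I'll correct by the remaining 14 mm, then press in small steps.

arm_command(
  series="-0.009 -0.026 0.009 -0.014 0 -0.004 0; 0 0 0 0 0.008 0 0; 0 0 0 0 0.008 0 0; 0 0 0 0 0 0 0",
)

```text
time: 3.55
tool_pos: [0.4992, -0.0486, 0.0692]
ee_rot: [-1.561, 0.0, -1.694]
wrist_force: [-1.2, -1.2, -0.4]
width: 0.0003
```

```bash
python3 -c "
from h import *
st('p1')"
```

```text
t 3.55 pos [ 0.4992 -0.0486  0.0692] rpy [-1.5610e+00  2.0000e-04 -1.6943e+00] F [-1.24 -1.25 -0.36] w 0.0003
 rot fix [-0.0098  0.0007 -0.0002]
 tool shift to p1 [ 0.001   0.0192 -0.0028]
 cam in tool [-0.    -0.18   0.071]
```

arm_command(
  series="-0.01 0 0 0.001 0.006 -0.003 0; 0 0 0 0 0.006 0 0; 0 0 0 0 0.004 0 0; 0 0 0 0 0 0 0",
)

```text
time: 3.95
tool_pos: [0.4954, -0.0491, 0.0512]
ee_rot: [-1.573, 0.0, -1.694]
wrist_force: [0.3, 0.8, 0.4]
width: 0.0004
```

```bash
python3 -c "
from h import *
st('p1')"
```

```text
t 3.95 pos [ 0.4954 -0.0491  0.0512] rpy [-1.5731e+00  1.0000e-04 -1.6941e+00] F [0.31 0.76 0.4 ] w 0.0004
 rot fix [ 0.0023  0.0009 -0.0001]
 tool shift to p1 [-0.0001  0.0012  0.0011]
 cam in tool [-0.    -0.18   0.071]
```

arm_command(
  series="0 0 0 0 0.003 0 0; 0 0 0 0 0.003 0 0; 0 0 0 0 0.003 0 0",
)

```text
time: 4.25
tool_pos: [0.4959, -0.0492, 0.0501]
ee_rot: [-1.572, -0.0, -1.694]
wrist_force: [-6.8, 1.4, 14.9]
width: 0.0005
```

arm_command(
  series="0 0 0 0 0.003 0 0; 0 0 0 0 0.003 0 0",
)

```text
time: 4.45
tool_pos: [0.4959, -0.0493, 0.0501]
ee_rot: [-1.571, -0.001, -1.694]
wrist_force: [-6.6, 1.5, 13.2]
width: 0.0006
```

Pad_1 is solid: about 13–15 N with the tip held at z = 50.1 mm. Next is pad_2.

arm_command(
  series="0 0 0 0 -0.015 0 0; 0 0 0 0 -0.015 0 0; 0 0 0 0 0 0.03 0; 0 0 0 0 0 0.03 0; 0 0 0 0 0 0.03 0; 0 0 0 0 0 0.03 0; 0 0 0 0 0 0.016 0; 0 0 0 0 0 0 0; 0 0 0 0 0 0 0",
)

```text
time: 5.35
tool_pos: [0.6365, -0.0669, 0.0836]
ee_rot: [-1.566, -0.001, -1.694]
wrist_force: [0.3, -1.0, 0.5]
width: 0.0007
```

```bash
python3 -c "
from h import *
st('p2')"
```

```text
t 5.35 pos [ 0.6365 -0.0669  0.0836] rpy [-1.5661e+00 -1.1000e-03 -1.6940e+00] F [ 0.3  -1.02  0.46] w 0.0007
 rot fix [-0.0047  0.001   0.0011]
 tool shift to p2 [-0.0003  0.0336 -0.0052]
 cam in tool [-0.    -0.18   0.071]
```

arm_command(
  series="-0.005 0 0 0 0.01 -0.005 0; 0 0 0 0 0.01 0 0; 0 0 0 0 0.008 0 0; 0 0 0 0 0.003 0 0; 0 0 0 0 0 0 0",
)

```text
time: 5.85
tool_pos: [0.6279, -0.0657, 0.0503]
ee_rot: [-1.573, -0.001, -1.694]
wrist_force: [0.1, 0.1, 4.9]
width: 0.0003
```

```bash
python3 -c "
from h import *
st('p2')"
```

```text
t 5.85 pos [ 0.6279 -0.0657  0.0503] rpy [-1.5727e+00 -1.1000e-03 -1.6940e+00] F [0.07 0.06 4.87] w 0.0003
 rot fix [0.0019 0.001  0.0011]
 tool shift to p2 [-0.0002  0.0003  0.0036]
 cam in tool [-0.    -0.18   0.071]
```

arm_command(
  series="0 0 0 0 0.003 0 0; 0 0 0 0 0.003 0 0; 0 0 0 0 0.003 0 0; 0 0 0 0 0.003 0 0",
)

```text
time: 6.25
tool_pos: [0.628, -0.0657, 0.0502]
ee_rot: [-1.568, -0.002, -1.694]
wrist_force: [-4.4, 1.6, 9.5]
width: 0.0007
```

Pad_2 is also solid, about 9.5 N at 50.2 mm. Next is pad_3.

arm_command(
  series="0 0 0 0 -0.015 0 0; 0 0 0 0 -0.015 0 0; 0 0 0 0.03 0 0 0; 0 0 0 0.03 0 0 0; 0 0 0 0.03 0 0.002 0; 0 0 0 0.02 0 0 0; 0 0 0 0 0 0 0; 0 0 0 0 0 0 0",
)

```text
time: 7.05
tool_pos: [0.6175, -0.1774, 0.0859]
ee_rot: [-1.563, -0.002, -1.691]
wrist_force: [-0.2, 0.1, 0.0]
width: 0.0007
```

```bash
python3 -c "
from h import *
st('p3')"
```

```text
t 7.05 pos [ 0.6175 -0.1774  0.0859] rpy [-1.5628 -0.0021 -1.6909] F [-0.2   0.1   0.02] w 0.0007
 rot fix [-0.008   0.0041  0.0021]
 tool shift to p3 [-0.0023  0.0359 -0.0002]
 cam in tool [-0.    -0.18   0.071]
```

arm_command(
  series="-0.008 0.004 0.002 -0.002 0.01 0.001 0; 0 0 0 0 0.01 0.001 0; 0 0 0 0 0.008 0.001 0; 0 0 0 0 0.004 0 0; 0 0 0 0 0 0 0",
)

```text
time: 7.55
tool_pos: [0.6213, -0.171, 0.05]
ee_rot: [-1.573, 0.001, -1.69]
wrist_force: [-0.4, -1.2, 1.7]
width: 0.0007
```

```bash
python3 -c "
from h import *
st('p3')"
```

```text
t 7.55 pos [ 0.6213 -0.171   0.05  ] rpy [-1.5735e+00  1.4000e-03 -1.6902e+00] F [-0.4  -1.16  1.67] w 0.0007
 rot fix [ 0.0027  0.0048 -0.0014]
 tool shift to p3 [ 0.0046  0.     -0.0028]
 cam in tool [-0.    -0.18   0.071]
```

arm_command(
  series="0 0 0 0 0.003 0 0; 0 0 0 0 0.003 0 0; 0 0 0 0 0.003 0 0; 0 0 0 0 0.003 0 0",
)

```text
time: 7.95
tool_pos: [0.6222, -0.1718, 0.0447]
ee_rot: [-1.57, -0.001, -1.69]
wrist_force: [-5.5, 1.6, 12.7]
width: 0.0006
```

Pad_3 gives: the tip sank to 44.7 mm, about 5.5 mm, under 12.7 N. I'll hold it a little longer to be sure, then go to pad_4.

arm_command(
  series="0 0 0 0 0.003 0 0; 0 0 0 0 0.003 0 0; 0 0 0 0 0.001 0 0",
)

```text
time: 8.25
tool_pos: [0.6221, -0.1717, 0.0456]
ee_rot: [-1.567, -0.001, -1.69]
wrist_force: [-1.8, 0.3, 2.4]
width: 0.0008
```

arm_command(
  series="0 0 0 0 -0.006 0 0; 0 0 0 0 -0.015 0 0; 0 0 0 0 -0.015 0 0; 0 0 0 0 0 -0.03 0; 0 0 0 0 0 -0.03 0; 0 0 0 0 0 -0.03 0; 0 0 0 0 0 -0.03 0; 0 0 0 0 0 -0.012 0; 0 0 0 0 0 0 0; 0 0 0 0 0 0 0",
)

```text
time: 9.25
tool_pos: [0.4924, -0.1564, 0.091]
ee_rot: [-1.552, -0.003, -1.69]
wrist_force: [1.3, -0.2, -0.8]
width: 0.0007
```

```bash
python3 -c "
from h import *
st('p4')"
```

```text
t 9.25 pos [ 0.4924 -0.1564  0.091 ] rpy [-1.5524 -0.0027 -1.69  ] F [ 1.32 -0.16 -0.85] w 0.0007
 rot fix [-0.0184  0.005   0.0027]
 tool shift to p4 [ 0.003   0.0408 -0.01  ]
 cam in tool [-0.    -0.18   0.071]
```

arm_command(
  series="-0.018 0.005 0.003 0.003 0.01 -0.01 0; 0 0 0 0 0.01 0 0; 0 0 0 0 0.008 0 0; 0 0 0 0 0.005 0 0; 0 0 0 0 0 0 0",
)

```text
time: 9.75
tool_pos: [0.484, -0.1589, 0.0537]
ee_rot: [-1.573, 0.001, -1.695]
wrist_force: [1.0, -0.4, -0.2]
width: 0.0005
```

```bash
python3 -c "
from h import *
st('p4')"
```

```text
t 9.75 pos [ 0.484  -0.1589  0.0537] rpy [-1.5729e+00  1.3000e-03 -1.6948e+00] F [ 1.04 -0.4  -0.23] w 0.0005
 rot fix [ 0.0021  0.0002 -0.0013]
 tool shift to p4 [-0.0003  0.0037 -0.0011]
 cam in tool [-0.    -0.18   0.071]
```

arm_command(
  series="0 0 0 0 0.003 0 0; 0 0 0 0 0.003 0 0; 0 0 0 0 0.003 0 0; 0 0 0 0 0.003 0 0",
)

```text
time: 10.15
tool_pos: [0.4844, -0.159, 0.0501]
ee_rot: [-1.573, 0.0, -1.694]
wrist_force: [-6.0, 1.6, 12.4]
width: 0.0004
```

arm_command(
  series="0 0 0 0 0.003 0 0; 0 0 0 0 0.003 0 0",
)

```text
time: 10.35
tool_pos: [0.4844, -0.1589, 0.0501]
ee_rot: [-1.572, -0.0, -1.694]
wrist_force: [-5.8, 2.1, 12.8]
width: 0.0003
```

Pad_4 is solid, about 12.8 N at 50.1 mm. The rocking corner is therefore at pad_3, so shim_3 is the one to press, at about (0.613, -0.214).

arm_command(
  series="0 0 0 0 -0.015 0 0; 0 0 0 0 -0.02 0 0; 0 0 0 0 -0.01 0.03 0; 0 0 0 0.01 0 0.03 0; 0 0 0 0.01 0 0.03 0; 0 0 0 0.01 0 0.03 0; 0 0 0 0.005 0 0.01 0; 0 0 0 0 0 0 0; 0 0 0 0 0 0 0",
)

```text
time: 11.25
tool_pos: [0.6149, -0.2109, 0.0993]
ee_rot: [-1.566, -0.002, -1.692]
wrist_force: [0.0, -0.5, 0.1]
width: 0.0005
```

```bash
python3 -c "
from h import *
st((.613,-.2139,.041))
cv2.imwrite('pics/w2.png',robot.snapshot('wrist'));T=robot.camera_params('wrist')['extrinsics']
for d in robot.spot_in('wrist','shim_1_tab')+robot.spot_in('wrist','plate_centre')[:1]: print(d['score'],T[:3,:3]@d['centre']+T[:3,3])
a=robot.snapshot('side')[90:230,200:360]
cv2.imwrite('pics/s2c.png',cv2.resize(a,None,fx=4,fy=4))"
```

```text
t 11.25 pos [ 0.6149 -0.2109  0.0993] rpy [-1.5662 -0.0019 -1.6923] F [ 0.01 -0.53  0.07] w 0.0005
 rot fix [-0.0046  0.0027  0.0019]
 tool shift to (0.613, -0.2139, 0.041) [ 0.0031  0.0583 -0.0018]
 cam in tool [-0.    -0.18   0.071]
0.65 [ 0.50407014 -0.0120281   0.03858534]
0.76 [0.72131223 0.0810526  0.01430203]
```

View pics/w2.png

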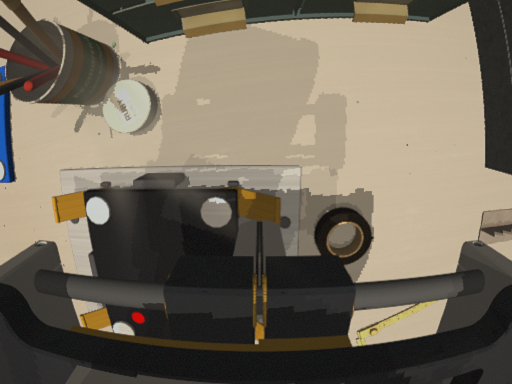

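View pics/s2c.png

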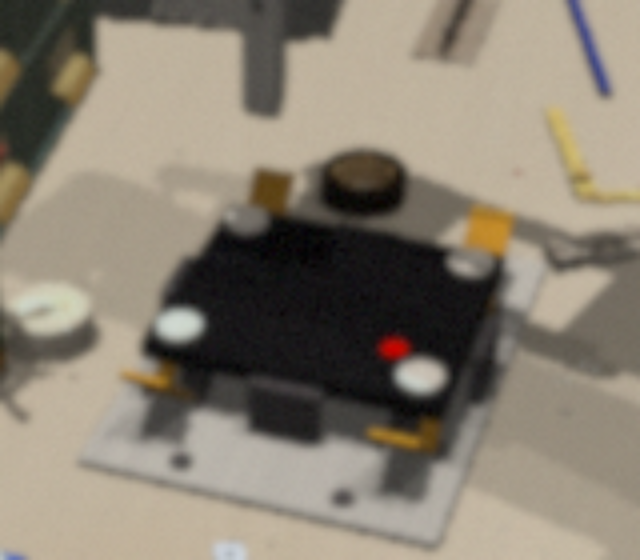

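The wrist view shows the shut fingers in front of shim_3's tab at (262,205), clear of the plate. All four shims still stand and the plate hasn't moved. Now I'll descend on shim_3.

arm_command(
  series="-0.005 0.003 0.002 0.003 0.01 -0.002 0; 0 0 0 0 0.015 0 0; 0 0 0 0 0.01 0 0; 0 0 0 0 0 0 0",
)

```text
time: 11.85
tool_pos: [0.6103, -0.2127, 0.0619]
ee_rot: [-1.572, 0.0, -1.695]
wrist_force: [-0.0, 0.7, -0.1]
width: 0.0006
```

```bash
python3 -c "
from h import *
st((.613,-.2139,.010))"
```

```text
t 11.85 pos [ 0.6103 -0.2127  0.0619] rpy [-1.5720e+00  3.0000e-04 -1.6953e+00] F [-0.05  0.68 -0.11] w 0.0006
 rot fix [ 0.0012 -0.0003 -0.0003]
 tool shift to (0.613, -0.2139, 0.01) [0.0009 0.0519 0.0029]
 cam in tool [-0.    -0.18   0.071]
```

arm_command(
  series="0 0 0 0.001 0.008 0.002 0; 0 0 0 0 0.008 0 0; 0 0 0 0 0.008 0 0; 0 0 0 0 0.008 0 0; 0 0 0 0 0.005 0 0",
)

```text
time: 12.35
tool_pos: [0.6134, -0.2147, 0.0233]
ee_rot: [-1.569, -0.001, -1.695]
wrist_force: [-0.3, -0.1, 2.2]
width: 0.0005
```

```bash
python3 -c "
from h import *
st((.613,-.2139,.010))"
```

```text
t 12.35 pos [ 0.6134 -0.2147  0.0233] rpy [-1.5691e+00 -1.0000e-03 -1.6952e+00] F [-0.29 -0.07  2.22] w 0.0005
 rot fix [-0.0017 -0.0002  0.001 ]
 tool shift to (0.613, -0.2139, 0.01) [-0.0007  0.0133 -0.0005]
 cam in tool [-0.    -0.18   0.071]
```

The tab is going down with about 2 N, as expected.

arm_command(
  series="0 0 0 0 0.006 0 0; 0 0 0 0 0.005 0 0; 0 0 0 0 0.004 0 0; 0 0 0 0 0.003 0 0; 0 0 0 0 0.003 0 0; 0 0 0 0 0.003 0 0",
)

```text
time: 12.95
tool_pos: [0.6139, -0.2161, 0.01]
ee_rot: [-1.566, -0.004, -1.695]
wrist_force: [-5.6, 0.6, 11.7]
width: 0.0005
```

It has reached its stop at z = 10.0 mm with 11.7 N. I'll lift straight up, then move away.

arm_command(
  series="0 0 0 0 0.002 0 0; 0 0 0 0 -0.01 0 0; 0 0 0 0 -0.02 0 0; 0 0 0 0 -0.03 0 0; 0 0 0 0 -0.03 0 0; 0 0 0 0 -0.03 0 0; 0 0 0 0 -0.03 0 0; 0 0 0 0 0 -0.04 0; 0 0 0 0 0 -0.04 0; 0 0 0 0.03 0 -0.04 0; 0 0 0 0.03 0 -0.04 0; 0 0 0 0 0 0 0",
)

```text
time: 14.15
tool_pos: [0.4439, -0.2519, 0.1621]
ee_rot: [-1.568, 0.003, -1.689]
wrist_force: [-0.4, 0.8, -0.3]
width: 0.0001
```

arm_command(
  series="0 0 0 0.04 0 -0.03 0; 0 0 0 0.04 0 -0.03 0; 0 0 0 0.04 0 -0.03 0; 0 0 0 0 0 0 0; 0 0 0 0 0 0 0; 0 0 0 0 0 0 0",
)

```text
time: 14.75
tool_pos: [0.3442, -0.3591, 0.1611]
ee_rot: [-1.562, 0.007, -1.687]
wrist_force: [-0.3, 0.5, -0.6]
width: 0.0005
```

```bash
python3 -c "
from h import *
st()
a=robot.snapshot('side')[90:230,200:360];cv2.imwrite('pics/s3c.png',cv2.resize(a,None,fx=4,fy=4))
a=robot.snapshot('top')[130:260,200:390];cv2.imwrite('pics/t3c.png',cv2.resize(a,None,fx=4,fy=4))
for n in('frit_tin','gauge_block','tape_roll','plate_centre'):
  T=robot.camera_params('top')['extrinsics']
  for d in robot.spot_in('top',n):print(n,round(d['score'],2),(T[:3,:3]@d['centre']+T[:3,3]).round(4))
"
```

```text
t 14.75 pos [ 0.3442 -0.3591  0.1611] rpy [-1.5617  0.0067 -1.6866] F [-0.27  0.47 -0.61] w 0.0005
 rot fix [-0.009   0.0084 -0.0068]
 cam in tool [-0.    -0.18   0.071]
frit_tin 0.6 [ 0.7193 -0.1016  0.023 ]
frit_tin 0.6 [ 0.614  -0.2201  0.0071]
tape_roll 0.7 [ 0.5692 -0.2909  0.0149]
plate_centre 0.91 [ 0.558  -0.1167  0.0445]
plate_centre 0.6 [0.7564 0.1574 0.0057]
```

View pics/s3c.png

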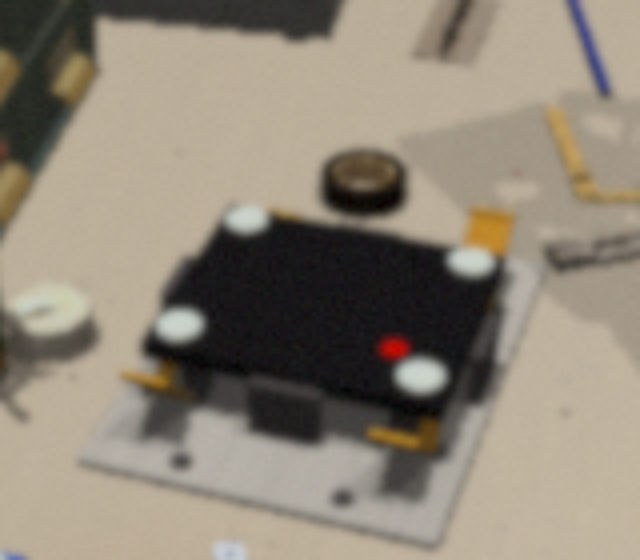

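View pics/t3c.png

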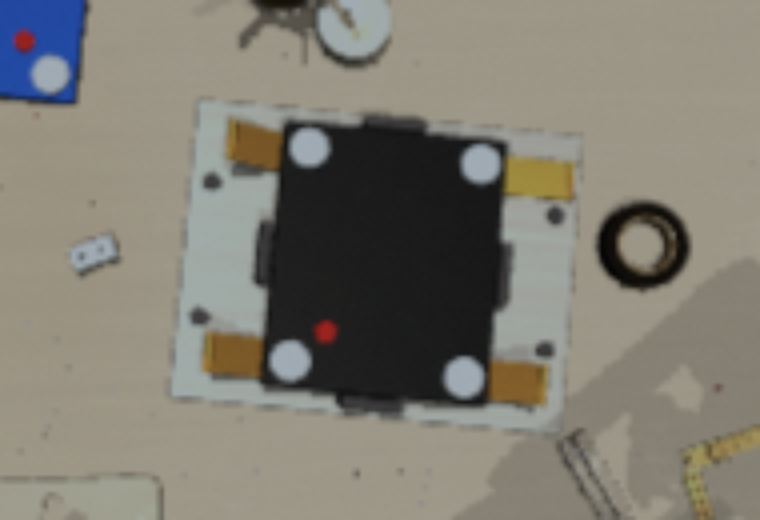

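Both views show shim_3 lying flat (top crop (540,178)) and the other three shims standing. The plate is level and in place, the bystanders haven't moved, and the arm is clear.

```bash
python3 -c "
from h import *
print(robot.close_job())"
```

```text
the job is handed in; nothing more can be done
None
```

The rocking corner is the one at pad_3. I pressed shim_3 fully flat, left the other three shims standing, and handed the job in at about 15 s; no verdict was reported.

| Pad | Peak force read | Tip height under load | Result |
|---|---|---|---|
| pad_1 | about 15 N | 50.1 mm | solid |
| pad_2 | about 9.5 N | 50.2 mm | solid |
| pad_3 | about 12.7 N | 44.7 mm | gave about 5 mm |
| pad_4 | about 12.8 N | 50.1 mm | solid |

- **Shim:** shim_3 went down with about 2 N and stopped at a tip height of 10.0 mm under 11.7 N.
- **Last pictures:** shim_3 is flat, the other three shims stand, the plate sits level in its lugs, and the arm touches nothing.
- **Bystanders:** the network placed the frit tin and tape roll within 3 mm of where they started. It missed the gauge block in the last picture and once reported the flat shim as a frit tin. By eye, the block is where it was.
- **Less certain:** I landed about 5 mm off the centre of pad_3, still on the disc. I read its force only at the end of each move (12.7 N, then 2.4 N after the final light step). That it stayed above 4 N for the full 0.15 s is inferred, not measured.

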